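Raise the telescoping camera column to its second stop

TASK

Get the photo stand ready to photograph the punnet: press the green release button fully in, then take the orange grip and pull the telescoping camera column up, through its first stop, all the way to its second stop. The column sinks back if let go, so finish while still gripping it and holding it steady at the second stop. Do not disturb the punnet, the two peppers or the data logger.

Things in the scene. Friction and masses are not known exactly. Their poses are not given: they have to be found in the camera images.
- stand: Fixed photo stand. Base plate 340 x 160 x 12 mm (x -165 to 175 mm). On it a black housing 56 mm wide, top at z = 52 mm, from the button (x = -120 mm) to the column (x = y = 0), where a dark outer tube, 38 mm across, rises to z = 140 mm with a brass boss on its +y side. Origin: plate underside, on the column axis. x points from button to column and on to the camera, z up.
- release_top (a point): Centre of the top of the round green release button, 28 mm across. Untouched it is 64 mm above the table and 12 mm above the housing. It travels 8 mm straight down, moves from about 3 N and stays in once pressed. Axes as the stand's.
- release (a joint): Travel of the release button in m: 0 = out (column locked), 0.008 = fully in (column free; below about 0.006 the column stays locked). It stays where it is left.
- column_grip (a point): Centre of the orange grip bar on top of the column: 64 mm long along the stand's x, 26 mm wide along its y (pinch here), 30 mm high. 180 mm above the table when down, 292 mm at the second stop. The bracket under it (22 mm wide, top 27 mm below this point) carries a camera 44 x 74 x 30 mm, 82 mm ahead on +x, top 33 mm below this point. Free above and beside. Axes as the stand's.
- column (a joint): How far the column is pulled up, in m: 0 = down, 0.056 = first stop (spring click, a few N more to pull through), 0.112 = second stop (solid end of travel). Straight up only. It weighs 0.35 to 0.75 kg and sinks if let go.
- punnet: Loose small cardboard punnet of cherry tomatoes, 90 x 110 x 30 mm, on the stand's plate below the camera. Origin: centre of its underside. Bystander.
- pepper_yellow: Loose yellow bell pepper standing on the table beside the stand, 76 mm across, 76 mm high with stalk. Origin: centre of its underside. Bystander.
- pepper_red: Loose red bell pepper, same size, standing on the table beside the stand. Origin: centre of its underside. Bystander.
- logger: Loose grey data logger with a screen, 35 x 75 x 60 mm, standing on the table beside the stand. Origin: centre of its underside. Bystander.

How it is judged:
On the way, in this order (a step that is already met when the one before it is completed fails the run):
1. the release button is pressed fully in while the column is still down (value of joint release above 0.0068 m and value of joint column below 0.01 m), for 0.1 s.
2. the column is pulled through its first stop by the gripper (value of joint column above 0.062 m and contact force between the fingers and column above 2 N), for 0.05 s.
At the end, for the whole second after the job is handed in: The column is at its second stop (within 6 mm of the end of its 112 mm travel), still (under 10 mm/s) and held by the gripper's fingers with more than 4 N, nothing else touching it; the button is still in (over 6.8 of its 8 mm); punnet, peppers and logger are within 20 mm of where they began (value of joint column above 0.106 m and velocity of joint column between -0.01 and 0.01 m/s and contact force between the fingers and column above 4 N and value of joint release above 0.0068 m and contact force between column and punnet below 0.3 N and contact force between column and pepper_yellow below 0.3 N and contact force between column and pepper_red below 0.3 N and contact force between column and logger below 0.3 N and distance of each of punnet, pepper_yellow, pepper_red, logger from where it was at the start of the episode below 0.02 m); the arm keeps its last pose, push and grip.
It fails at once if the punnet, a pepper or the logger was knocked away (over 30 mm) or over (distance of any of punnet, pepper_yellow, pepper_red, logger from where it was at the start of the episode above 0.03 m or angle between any of punnet, pepper_yellow, pepper_red, logger's own z axis and vertical above 0.5 rad).
It also fails if it takes over 40 s, if anything falls off the work surface, if the arm or the gripper's body presses on something with over 40 N, if the wrist force passes 120 N, or if a joint passes its speed limit or range.

ROBOT

A 6-joint arm with a two-finger parallel gripper is mounted at the origin on the work surface. World frame = base frame: x ahead of the robot, y to its left, z up, the work surface at z = 0. Lengths are in m, angles in rad, forces in N, time in s.
With the tool pointing down it reaches from about 0.375 to 0.9 m from the base axis. Payload 3.1 kg.
Tool frame: the origin (TCP) lies midway between the tips of the shut fingers; the grasp point (between the pads) lies 19 mm behind it; x points along the fingers, z is the direction in which the jaws open and shut, and the axes are right-handed (so a half turn about x gives the same grasp; the last joint's range is limited). The gripper opens to 87 mm and grips with 3 to 60 N. Pads are 19 mm wide; open, the fingers measure 117 mm over their backs; the gripper's body (75 mm by 190 mm) begins 51 mm behind the grasp point.
Start: joints at [0.99, 0.527, 1.433, -0, 1.181, -0.178], TCP at [0.245, 0.575, 0.223] pointing down, gripper open.
Joint ranges: [-3.08, 3.08], [-0.75, 2.2], [0.22, 2.44], [-1.43, 4.57], [0, 2.65], [-2.85, 2.85]. Speed limits (rad/s): [2.79, 2.79, 3.14, 3.14, 3.14, 3.14].

INTERFACE

Orientations are given as a unit quaternion [x, y, z, w].
In Python, from rig import readout, imaging, robot gives the robot as it stands. The module is installed in compiled form; this text tells all that it offers.
- The arm moves only by the tool play_rows, never from a script. Its argument "rows" is text: rows parted by semicolons, each of 7 numbers parted by spaces: the turn, a rotation vector about the tool's x, y, z in rad, then the shift along the tool's x, y, z in mm, then the closure, from 0 (fully open) to 1 (shut). In form: ax ay az tx ty tz gripper; .... A call has 1 to 8 rows; each row shifts and turns the commanded pose from where the row before left it, along the tool's axes as they then stand; what a row does not reach is not made up. A row lasts 1/12 s, in which the tool goes at most 41.7 mm and 7.16 degrees, less where a joint would pass 70% of its speed; a pose out of reach is approached as far as the arm can. A call with a gripper value outside its range is refused whole. The fingers move at their own pace and stop on an object; "squeeze" is the grip in N (left out, the last holds). Time passes only in rows, so rows that do not move let the fingers close. It gives the time, the measured TCP pose, the force and the opening at its end, in the units of the state.
- readout.get_obs(): the state, without advancing time (a new reading comes with each control period).
- imaging.camera(name): name is "scene" or "top" or "wrist"; returns the picture (400x640x3 uint8, blue, green, red); there is no depth.
- imaging.camera_info(name): a dict with "K" (3x3 intrinsics, pixels), "k1" (the pictures are not rectified: a ray, as slopes to the right and down, at radius r is drawn at 1 + k1 r^2 times it, then the intrinsics apply), "world_to_cam" (4x4, takes a point from world to camera coordinates). Camera axes: x right, y down, z forward; pixel columns grow to the right and rows downward; lengths in m; the calibration is good to about 2 mm. A picture is of the moment at which its call begins: read the wrist's pose just before it. camera_info takes no time and is no camera call; for the wrist camera it gives the pose at the moment of the call.
- robot.hand_in(): hands the job in, once; it reports no verdict.
The state is a dict: "time": time; "q": joint angles; "joint_velocities": joint speeds; "joint_torque": joint torques, N m; "position": TCP position; "tool_rot": TCP orientation; "ft_force": force on the tool from outside, world axes, zero at the start; "moment": the same for the moment, N m; "grip_width": finger opening in m.
Only numpy, scipy, OpenCV 4.12 (cv2) and the standard library are available. Lean on these libraries where they do the work, as an engineer would, in place of code of your own. Each camera call takes 0.05 s, during which the arm holds its last target. There are 200 camera calls.

## Working session

There is one attempt and no reset: what is moved stays moved. The work goes in short steps, Python scripts to look and compute and a tool call to move; the robot and the scene stay as the last step left them, time stands still between calls to the robot, and variables do not carry over. Pictures are saved under pics/ and viewed, about 8 in all and at most 12, crops included, and the job is handed in when it is done.

Besides the shell and the picture viewer there is one more tool, called as name(argument=value, ...) on one line, values as JSON. play_rows: Moves the arm, as the interface text tells. Its arguments: {"type":"object","properties":{"rows":{"type":"string"},"squeeze":{"type":"number"}},"required":["rows"]}

```bash
mkdir -p pics; python3 - <<'E'
from rig import readout, imaging, robot
import cv2, numpy as np
o=readout.get_obs(); print({k:np.round(v,4).tolist() for k,v in o.items()})
ims=[]
for n in("scene","top"):
    im=imaging.camera(n); cv2.imwrite(f"pics/{n}0.png",im); ims.append(im)
    i=imaging.camera_info(n); print(n,i)
E
```

```text
{'time': 0.0, 'q': [0.9895, 0.5285, 1.4339, -0.0, 1.1814, -0.1785], 'joint_velocities': [-0.0028, -0.0013, -0.0006, 0.001, 0.001, 0.0007], 'joint_torque': [-0.0008, -44.0048, -17.6588, 0.0633, 0.0584, -0.0002], 'position': [0.2446, 0.5744, 0.2216], 'tool_rot': [-0.3902, 0.5906, 0.3896, 0.5892], 'ft_force': [0.2037, -0.0625, -0.2202], 'moment': [-0.0526, -0.0379, -0.0411], 'grip_width': 0.0868}
scene {'K': array([[496.89414947,   0.        , 313.7340425 ],
       [  0.        , 496.89414947, 199.90389599],
       [  0.        ,   0.        ,   1.        ]]), 'k1': -0.12666898099528284, 'world_to_cam': array([[-0.99921437, -0.03461016, -0.01930747,  0.56348015],
       [-0.00666265,  0.62694382, -0.77903598,  0.05940179],
       [ 0.03906726, -0.77829531, -0.62668187,  1.12683597],
       [ 0.        ,  0.        ,  0.        ,  1.        ]])}
top {'K': array([[374.28093478,   0.        , 313.26863043],
       [  0.        , 374.28093478, 195.4265232 ],
       [  0.        ,   0.        ,   1.        ]]), 'k1': -0.07009040169181782, 'world_to_cam': array([[ 0.0022386 , -0.99999192,  0.00333893,  0.01380979],
       [-0.99730899, -0.00247724, -0.07327106,  0.54544207],
       [ 0.07327874, -0.00316592, -0.99730647,  0.80459628],
       [ 0.        ,  0.        ,  0.        ,  1.        ]])}
```

View pics/scene0.png

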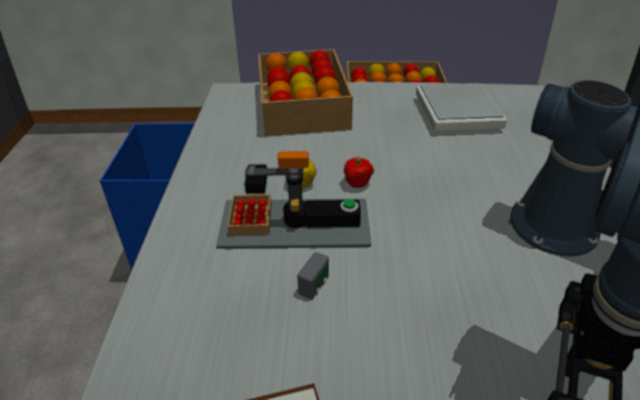

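View pics/top0.png

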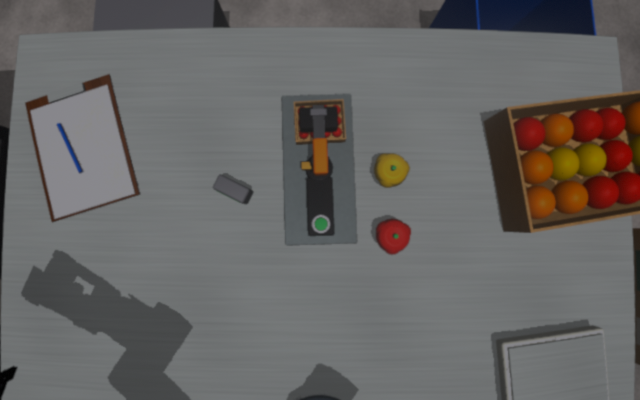

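The scene picture shows the stand with the green button at about (349,205), the orange grip at (293,159), and the peppers behind it. The logger is in front at (313,275). In the top picture the button is at (320,223), the grip at (320,155), the yellow pepper at (392,169), the red pepper at (394,236) and the logger at (233,188).

```bash
cat > h.py <<'E'
import cv2, numpy as np
from rig import readout, imaging
def ray(n,p,info=None):
    i=info or imaging.camera_info(n); D=np.array([i["k1"],0,0,0.])
    u=cv2.undistortPoints(np.array([[p]],float),i["K"],D)[0,0]
    T=i["world_to_cam"]; R=T[:3,:3]
    return -R.T@T[:3,3], R.T@np.array([u[0],u[1],1])
def onz(n,p,z,info=None):
    c,d=ray(n,p,info); return c+d*(z-c[2])/d[2]
def tri(p,q,a="scene",b="top"):
    c1,d1=ray(a,p);c2,d2=ray(b,q)
    s=np.linalg.lstsq(np.c_[d1,-d2],c2-c1,rcond=None)[0]
    x,y=c1+s[0]*d1,c2+s[1]*d2; return (x+y)/2,np.linalg.norm(x-y)
def blobs(im,lo,hi,amin=15):
    m=cv2.inRange(cv2.cvtColor(im,cv2.COLOR_BGR2HSV),lo,hi)
    n,l,s,c=cv2.connectedComponentsWithStats(m)
    return [(c[k].round(1),s[k].tolist(),l==k) for k in range(1,n) if s[k,4]>=amin]
E
python3 - <<'E'
from h import *
c={}
for n in("scene","top"):
    im=cv2.imread(f"pics/{n}0.png"); t=(320,223) if n=="top" else (349,205)
    g=min(blobs(im,(45,90,60),(85,255,255)),key=lambda b:np.hypot(*(b[0]-t)))
    t=(320,155) if n=="top" else (293,159)
    o=min(blobs(im,(8,150,60),(20,255,255)),key=lambda b:np.hypot(*(b[0]-t)))
    print(n,g[:2],onz(n,g[0],.064),o[:2],onz(n,o[0],.18),onz(n,o[0],.195)); c[n]=(g[0],o[0])
    ys,xs=np.nonzero(o[2]); r=cv2.minAreaRect(np.c_[xs,ys].astype(np.float32)); print(r)
    if n=="top":
        pts=[onz(n,p,.195)[:2] for p in cv2.boxPoints(r)]; print(np.round(pts,4))
print(tri(c["scene"][0],c["top"][0])); print(tri(c["scene"][1],c["top"][1]))
im=cv2.imread("pics/top0.png")
# plate corners/edges
hs=cv2.cvtColor(im,cv2.COLOR_BGR2HSV)
print(im[240,[275,282,286,290,300,350,354,358,365]].tolist())
cv2.imwrite("pics/crop0.png",cv2.resize(im[80:260,200:440],None,fx=3.3,fy=3.3,interpolation=cv2.INTER_CUBIC))
E
```

```text
scene (array([349. , 202.8]), [343, 199, 13, 9, 92]) [4.84108136e-01 2.06232182e-04 6.40000000e-02] (array([292.8, 159.6]), [278, 152, 31, 17, 476]) [0.60416993 0.00105777 0.18      ] [0.60199037 0.02312652 0.195     ]
((293.0, 160.0), (16.0, 30.0), 90.0)
top (array([320.6, 223.5]), [315, 218, 12, 12, 117]) [ 4.83808723e-01 -1.04424017e-04  6.40000000e-02] (array([319.8, 156. ]), [312, 137, 17, 38, 539]) [0.60443624 0.00407392 0.18      ] [0.60173103 0.00438269 0.195     ]
((320.07269287109375, 155.68092346191406), (36.94614791870117, 15.224879264831543), 88.09085083007812)
[[ 0.6347  0.0184]
 [ 0.6357 -0.0084]
 [ 0.5702 -0.0104]
 [ 0.5693  0.0161]]
(array([ 4.83951480e-01, -1.16353720e-04,  6.37327475e-02]), np.float64(0.00028655641859738515))
(array([0.60396091, 0.00411975, 0.18209967]), np.float64(0.00019030261100480664))
[[116, 115, 112], [116, 115, 113], [94, 91, 86], [96, 94, 88], [96, 94, 88], [93, 91, 86], [92, 90, 85], [115, 114, 111], [119, 118, 116]]
```

View pics/crop0.png

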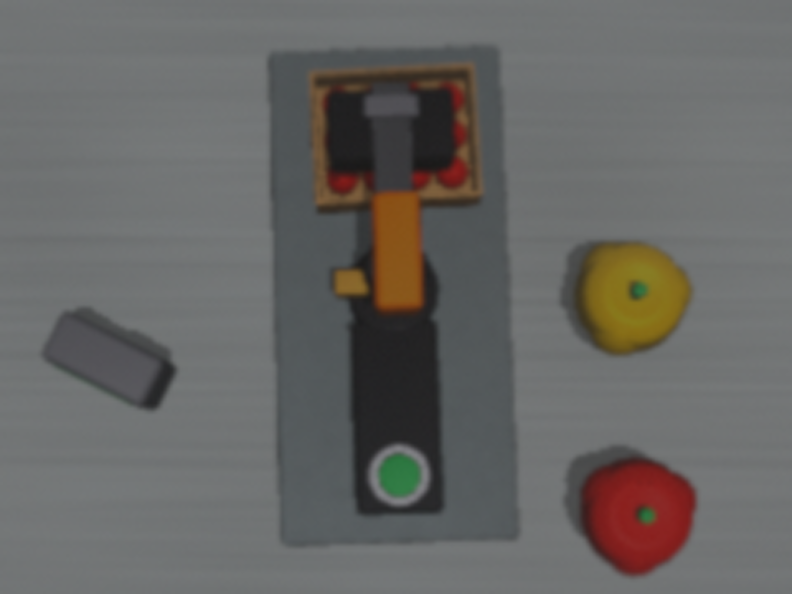

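```bash
cat >> h.py <<'E'
from scipy.spatial.transform import Rotation as R
B=np.array([.4839,-.0001,.064]); G=np.array([.6042,.0041,.18]); YAW=np.arctan2(G[1]-B[1],G[0]-B[0])
def plan(target,yaw=YAW,turned=True):
    o=readout.get_obs(); r=R.from_quat(o["tool_rot"]); 
    for s in(1,-1):
        z=s*np.array([-np.sin(yaw),np.cos(yaw),0]); x=np.array([0,0,-1.]); t=R.from_matrix(np.c_[x,np.cross(z,x),z])
        print("turn",(r.inv()*t).as_rotvec().round(4),"then shift mm",(1000*t.inv().apply(target-o["position"])).round(1))
    print("shift as is",(1000*r.inv().apply(target-o["position"])).round(1),"pos",o["position"].round(4),"F",o["ft_force"].round(2),"q",o["q"].round(3),"w",o["grip_width"],o["time"])
E
python3 - <<'E'
from h import *
print(YAW); plan(B+[0,0,.03])
E
```

```text
0.034898543556635214
turn [-0.4377 -0.0018 -0.0008] then shift mm [ 127.7 -219.1 -582.5]
turn [ 2.7039e+00 -1.0000e-03  2.5000e-03] then shift mm [127.7 219.1 582.5]
shift as is [ 128.3 -445.4 -434.5] pos [0.2446 0.5744 0.2217] F [-0.65  0.93 -0.35] q [ 0.99   0.528  1.434  0.     1.181 -0.179] w 0.08678717664465842 0.1
```

play_rows(rows="-0.1094 0 0 0 0 0 1; -0.1094 0 0 0 0 0 1; -0.1094 0 0 0 0 0 1; -0.1094 0 0 0 0 0 1; 0 0 0 0 -12 -32 1; 0 0 0 0 -12 -32 1; 0 0 0 0 -12 -32 1; 0 0 0 0 -12 -32 1", squeeze=20)

```text
time: 0.77
position: [0.2973, 0.4472, 0.222]
tool_rot: [0.509, -0.491, -0.509, -0.491]
ft_force: [0.8, 0.5, 0.5]
grip_width: 0.0415
```

play_rows(rows="0 0 0 0 -12 -32 1; 0 0 0 0 -12 -32 1; 0 0 0 0 -12 -32 1; 0 0 0 0 -12 -32 1; 0 0 0 0 -12 -32 1; 0 0 0 0 -12 -32 1; 0 0 0 0 -12 -32 1; 0 0 0 0 -12 -32 1")

```text
time: 1.43
position: [0.4023, 0.1946, 0.2224]
tool_rot: [-0.509, 0.491, 0.509, 0.491]
ft_force: [0.1, 0.1, -0.7]
grip_width: 0.0003
```

play_rows(rows="0 0 0 0 -12 -32 1; 0 0 0 0 -12 -32 1; 0 0 0 0 -12 -32 1; 0 0 0 0 -12 -32 1; 0 0 0 0 -12 -32 1; 0 0 0 0 -12 -32 1; 0 0 0 0 0 0 1; 0 0 0 0 0 0 1")

```text
time: 2.1
position: [0.4814, 0.0052, 0.2222]
tool_rot: [-0.508, 0.492, 0.508, 0.492]
ft_force: [0.6, -0.2, 0.0]
grip_width: 0.0006
```

```bash
python3 - <<'E'
from h import *
plan(B+[0,0,.02])
E
```

```text
turn [-0.0039  0.0003 -0.0004] then shift mm [138.2  -2.4  -5.4]
turn [ 3.1377e+00 -6.0000e-04 -4.0000e-04] then shift mm [138.2   2.4   5.4]
shift as is [138.2  -2.4  -5.5] pos [0.4814 0.0052 0.2222] F [ 0.56 -0.2   0.01] q [-0.222  0.336  1.784  0.     1.023 -1.824] w 0.0006215658929974068 2.1
```

play_rows(rows="0 0 0 28 -2.4 -5.4 1; 0 0 0 28 0 0 1; 0 0 0 28 0 0 1; 0 0 0 28 0 0 1; 0 0 0 18 0 0 1; 0 0 0 8 0 0 1; 0 0 0 5 0 0 1; 0 0 0 0 0 0 1")

```text
time: 2.77
position: [0.4829, 0.0024, 0.0791]
tool_rot: [-0.508, 0.491, 0.509, 0.491]
ft_force: [-0.0, 0.5, 0.9]
grip_width: 0.0005
```

play_rows(rows="0 0 0 4 0 0 1; 0 0 0 4 0 0 1; 0 0 0 3 0 0 1; 0 0 0 2 0 0 1; 0 0 0 1 0 0 1; 0 0 0 0 0 0 1; 0 0 0 0 0 0 1")

```text
time: 3.35
position: [0.4835, 0.0015, 0.0657]
tool_rot: [0.509, -0.491, -0.509, -0.491]
ft_force: [-0.2, -0.6, -0.3]
grip_width: 0.0004
```

play_rows(rows="0 0 0 2 0 -1.5 1; 0 0 0 2 0 0 1; 0 0 0 2 0 0 1; 0 0 0 2 0 0 1; 0 0 0 1 0 0 1; 0 0 0 0 0 0 1; 0 0 0 0 0 0 1; 0 0 0 0 0 0 1")

```text
time: 4.02
position: [0.4836, -0.0, 0.0564]
tool_rot: [0.509, -0.491, -0.509, -0.491]
ft_force: [-0.5, -0.8, 0.3]
grip_width: 0.0001
```

play_rows(rows="0 0 0 1 0 0 1; 0 0 0 0 0 0 1; 0 0 0 0 0 0 1")

```text
time: 4.27
position: [0.4837, -0.0001, 0.0563]
tool_rot: [0.509, -0.491, -0.508, -0.491]
ft_force: [-0.8, -0.3, 9.5]
grip_width: 0.0002
```

play_rows(rows="0 0 0 1 0 0 1; 0 0 0 0 0 0 1; 0 0 0 0 0 0 1")

```text
time: 4.52
position: [0.4837, -0.0001, 0.0563]
tool_rot: [0.509, -0.491, -0.508, -0.491]
ft_force: [-1.9, -0.1, 16.9]
grip_width: 0.0004
```

Force climbs to 17 N while the height stays at 56.3 mm, so the button is fully in. Next I rise, open and move over the grip.

play_rows(rows="0 0 0 -10 0 0 1; 0 0 0 -30 0 0 0; 0 0 0 -38 0 0 0; 0 0 0 -38 0 0 0; 0 0 0 -38 0 0 0; 0 0 0 -36 0 0 0; 0 0 0 0 -20 0 0; 0 0 0 0 -30 0 0")

```text
time: 5.18
position: [0.5326, 0.002, 0.2477]
tool_rot: [0.51, -0.491, -0.508, -0.492]
ft_force: [0.3, -0.4, -0.8]
grip_width: 0.0396
```

play_rows(rows="0 0 0 0 -30 0 0; 0 0 0 0 -25 0 0; 0 0 0 0 -15 0 0; 0 0 0 0 0 0 0; 0 0 0 0 0 0 0")

```text
time: 5.6
position: [0.6029, 0.0043, 0.2438]
tool_rot: [-0.508, 0.492, 0.509, 0.491]
ft_force: [-0.4, 1.3, -0.2]
grip_width: 0.0727
```

```bash
python3 - <<'E'
from h import *
plan(G+[0,0,-.019])
inf=imaging.camera_info("wrist"); im=imaging.camera("wrist"); cv2.imwrite("pics/w1.png",im)
for b in blobs(im,(8,150,40),(20,255,255),200): print(b[:2],onz("wrist",b[0],.195,inf))
im=imaging.camera("scene"); cv2.imwrite("pics/s1.png",cv2.resize(im[100:300,180:440],None,fx=2.5,fy=2.5))
E
```

```text
turn [ 0.0002  0.0003 -0.0023] then shift mm [82.8 -1.3 -0.3]
turn [-3.1414e+00  3.7000e-03  5.0000e-04] then shift mm [82.8  1.3  0.3]
shift as is [82.8 -1.5 -0.3] pos [0.6029 0.0043 0.2438] F [-0.4   1.27 -0.2 ] q [-0.178  0.475  1.464 -0.     1.204 -1.784] w 0.07265360483106348 5.6
(array([615.7, 190.9]), [611, 136, 29, 115, 818]) [0.57618297 0.22995122 0.195     ]
(array([319.4, 208.5]), [299, 169, 53, 84, 2952]) [0.59779174 0.00266001 0.195     ]
(array([518.4, 314.1]), [482, 306, 70, 18, 442]) [0.68763383 0.17697886 0.195     ]
```

View pics/w1.png

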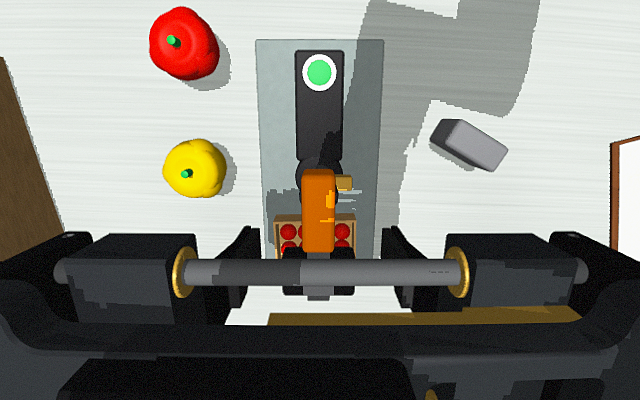

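View pics/s1.png

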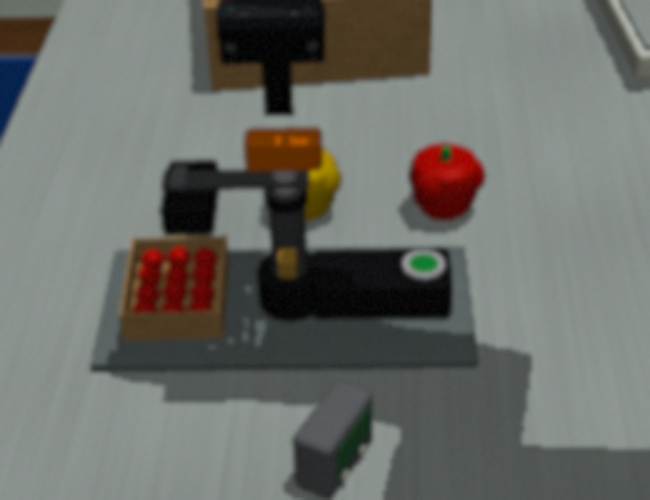

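The wrist view shows the orange grip at (319,208), centred between the open fingers. The scene crop shows the button in, the column down and the bystanders unmoved, so I descend and grip.

play_rows(rows="0 0 0 20 -1.3 0 0; 0 0 0 22 0 0 0; 0 0 0 20 0 0 0; 0 0 0 12 0 0 0; 0 0 0 6 0 0 0; 0 0 0 3 0 0 0; 0 0 0 0 0 0 0; 0 0 0 0 0 0 0")

```text
time: 6.37
position: [0.605, 0.0042, 0.1624]
tool_rot: [0.509, -0.491, -0.508, -0.491]
ft_force: [-0.7, -0.3, 0.8]
grip_width: 0.087
```

play_rows(rows="0 0 0 0 0 0 1; 0 0 0 0 0 0 1; 0 0 0 0 0 0 1; 0 0 0 0 0 0 1; 0 0 0 0 0 0 1; 0 0 0 0 0 0 1; 0 0 0 0 0 0 1; 0 0 0 0 0 0 1", squeeze=45)

```text
time: 7.03
position: [0.6048, 0.0043, 0.1615]
tool_rot: [-0.509, 0.491, 0.509, 0.491]
ft_force: [-0.6, -0.1, 0.5]
grip_width: 0.0414
```

play_rows(rows="0 0 0 0 0 0 1; 0 0 0 0 0 0 1; 0 0 0 0 0 0 1; 0 0 0 0 0 0 1; 0 0 0 0 0 0 1; 0 0 0 0 0 0 1")

```text
time: 7.53
position: [0.6048, 0.0024, 0.1615]
tool_rot: [0.509, -0.492, -0.508, -0.49]
ft_force: [-1.1, -5.7, 0.4]
grip_width: 0.0256
```

play_rows(rows="0 0 0 -2 0 0 1; 0 0 0 -4 0 0 1; 0 0 0 -6 0 0 1; 0 0 0 -6 0 0 1; 0 0 0 -4 0 0 1; 0 0 0 0 0 0 1; 0 0 0 0 0 0 1")

```text
time: 8.12
position: [0.6048, 0.0024, 0.1831]
tool_rot: [0.509, -0.492, -0.508, -0.49]
ft_force: [0.6, -4.6, -3.9]
grip_width: 0.0258
```

play_rows(rows="0 0 0 -6 0 -1 1; 0 0 0 -8 0 -1 1; 0 0 0 -8 0 0 1; 0 0 0 -8 0 0 1; 0 0 0 -5 0 0 1; 0 0 0 -3 0 0 1; 0 0 0 -3 0 0 1; 0 0 0 -3 0 0 1")

```text
time: 8.78
position: [0.6048, 0.0023, 0.2281]
tool_rot: [0.509, -0.491, -0.509, -0.491]
ft_force: [2.1, 0.1, -5.9]
grip_width: 0.0261
```

play_rows(rows="0 0 0 -4 0 0 1; 0 0 0 -6 0 0 1; 0 0 0 -8 0 0 1; 0 0 0 -8 0 0 1; 0 0 0 -5 0 0 1; 0 0 0 -4 0 0 1; 0 0 0 0 0 0 1; 0 0 0 0 0 0 1")

```text
time: 9.45
position: [0.6047, 0.0023, 0.2631]
tool_rot: [0.509, -0.491, -0.509, -0.491]
ft_force: [1.3, -0.0, -4.1]
grip_width: 0.0255
```

play_rows(rows="0 0 0 -3 0 0 1; 0 0 0 -3 0 0 1; 0 0 0 -2 0 0 1; 0 0 0 -1 0 0 1; 0 0 0 0 0 0 1; 0 0 0 0 0 0 1")

```text
time: 9.95
position: [0.6047, 0.0023, 0.2718]
tool_rot: [-0.509, 0.491, 0.509, 0.491]
ft_force: [0.8, 0.3, -3.0]
grip_width: 0.026
```

play_rows(rows="0 0 0 -1 0 0 1; 0 0 0 -1 0 0 1; 0 0 0 0 0 0 1; 0 0 0 0 0 0 1")

```text
time: 10.28
position: [0.6047, 0.0023, 0.2735]
tool_rot: [-0.509, 0.491, 0.509, 0.491]
ft_force: [1.3, 0.9, -3.9]
grip_width: 0.0251
```

play_rows(rows="0 0 0 -1 0 0 1; 0 0 0 0 0 0 1; 0 0 0 0 0 0 1")

```text
time: 10.53
position: [0.6047, 0.0023, 0.2735]
tool_rot: [-0.508, 0.491, 0.509, 0.491]
ft_force: [2.6, 1.1, -12.5]
grip_width: 0.0258
```

play_rows(rows="0 0 0 -1 0 0 1; 0 0 0 0 0 0 1; 0 0 0 0 0 0 1")

```text
time: 10.78
position: [0.6047, 0.0023, 0.2736]
tool_rot: [-0.508, 0.492, 0.509, 0.491]
ft_force: [5.6, 0.7, -16.1]
grip_width: 0.0257
```

play_rows(rows="0 0 0 1 0 0 1; 0 0 0 0 0 0 1; 0 0 0 0 0 0 1; 0 0 0 0 0 0 1")

```text
time: 11.12
position: [0.6047, 0.0023, 0.2735]
tool_rot: [-0.508, 0.491, 0.509, 0.491]
ft_force: [5.3, -0.0, -16.7]
grip_width: 0.0257
```

```bash
python3 - <<'E'
from h import *
im=imaging.camera("scene"); a=im
cv2.imwrite("pics/s2.png",cv2.resize(im[60:310,180:440],None,fx=2.3,fy=2.3))
o0=cv2.imread("pics/scene0.png")
for nm,lo,hi,t in(("orange",(8,150,40),(20,255,255),(290,110)),("green",(45,90,60),(85,255,255),(349,205)),("red",(0,150,60),(6,255,255),(358,172)),("yellow",(21,120,60),(32,255,255),(309,172))):
    for k,i in(("before",o0),("now",a)):
        b=min(blobs(i,lo,hi),key=lambda b:np.hypot(*(b[0]-t))); print(nm,k,b[0],b[1])
o=readout.get_obs(); print(o["position"],o["ft_force"],o["grip_width"],o["time"])
E
```

```text
orange before [301.9  81.3] [264, 51, 81, 53, 1604]
orange now [301.2 114.6] [294, 106, 15, 16, 177]
green before [349.  202.8] [343, 199, 13, 9, 92]
green now [349.1 204.8] [344, 202, 11, 7, 56]
red before [358.  171.8] [345, 158, 28, 29, 590]
red now [357.9 171.9] [345, 158, 28, 29, 604]
yellow before [308.2 173.8] [302, 160, 14, 28, 245]
yellow now [306.5 171.4] [298, 158, 18, 30, 347]
[0.60469461 0.00231314 0.2735692 ] [  5.45325638   0.45875789 -17.39930323] 0.0257841870727442 11.1667
```

View pics/s2.png

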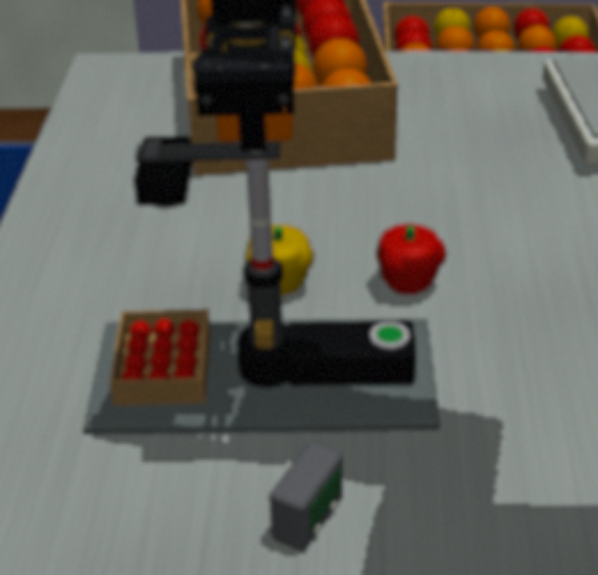

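The crop shows the column fully extended, with its red mark just clear of the outer tube at (262,265). The orange grip is in the fingers at (255,125), the button is in at (389,334), and the punnet, peppers and logger stand where they were.

```bash
python3 -c "
from rig import robot
print(robot.hand_in())"
```

```text
the job is handed in; nothing more can be done
None
```

I pressed the green button fully in, then gripped the orange bar and pulled the column through its first stop to the second. I handed the job in at about 11.2 s while still holding the column there.

- **Button:** The height stayed at 56.3 mm while the press force rose to 17 N. That is 7.4–7.7 mm of travel against my measured button top (63.7 mm from two views, 64 mm by the given size), above the 6.8 mm needed. The last picture still shows it in.
- **Column:** Travel is 112 mm, taken from the tool height (0.1615 to 0.2735 m). The tool height stayed there as the pull rose from 4 to about 17 N, so it is against the solid stop. The opening held at 25.7 mm with the squeeze set at 45 N, so the bar did not slip. The contact force between fingers and bar was not read directly.
- **Punnet, peppers and logger:** The red pepper's outline moved 0.1 pixel. The yellow pepper's centroid shifted about 2 pixels, which I put down to the raised column uncovering more of it. I checked the punnet and logger only by eye, and both look unmoved.
- **Disagreements:** The bar sat about 2 mm to the side of my measured position. This gave about 6 N of sideways load, which I relieved during the lift. The 1 mm I backed off at the end did not lower the upward pull, which stayed near 17 N, with about 5 N of sideways force left.

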